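# Bring the sweets jar round on the ship's-wheel turntable

## Task

Push the handles on the rim of the wooden turntable with your fingertips to turn it until the glass sweets jar stands squarely in line with the pointed tongue of the foot, on the tongue's side. Do not touch, lift or upset the things standing on the turntable, which must stay on their cork pads, and leave everything else on the table alone. Then take your hand away.

Things in the scene. Friction and masses are not known exactly. Their poses are not given: they have to be found in the camera images.
- base: Fixed dark wooden foot under the turntable; origin on the table at the turntable's axis. Low disc 190 mm across, 12 mm high at its edge, with one flat tongue, 40 mm wide, 10 mm high, lying on the table and ending in a point 255 mm from the axis along the base's own -x, to the robot's side (within 60 degrees of world -x). From above it shows beyond the rim.
- hub (a point): Centre of the round wooden turntable's top face, on its vertical axis, 60 mm above the table; turns with it. The disc is 230 mm across, 20 mm thick. Eight wooden handles stick straight out of the rim like a ship's wheel, at 22.5, 67.5, 112.5 ... degrees from the hub's own x axis. About 1.5 N pushed sideways on a handle turns it, either way; it stops at once where it is left.
- handle0 (a point): Middle of the grip of one of the eight identical rim handles (the one at 22.5 degrees), 155 mm from the axis, on its middle line 50 mm above the table. Each is a level round bar 17 mm thick, ending 180 mm from the axis, with open space below and 45 degrees to the next handle.
- carousel (a joint): Turning angle of the turntable (rad), 0 at the start wherever it stands, growing counter-clockwise seen from above; no stop within 12 rad.
- jar_center (a point): Centre of the sweets jar, 30 mm above its underside: the squat round glass jar with sweets inside and a wooden lid with a ball knob, 54 mm across, 62 mm high over the knob. Stands loose on one of the four cork pads.
- cup_center (a point): Centre of the small white cup with one side handle, 52 mm across, 46 mm high, point 23 mm above its underside; loose on a cork pad; not to be touched.
- cards_center (a point): Centre of the square-cornered wooden box for playing cards, 46 x 36 mm, 52 mm high, point 26 mm above its underside; loose on a cork pad; not to be touched.
- candle_center (a point): Centre of the low round candle tin, 54 mm across, 26 mm high (wick 34), point 13 mm above its underside; loose on a cork pad; not to be touched.
- pad0 (a point): turns with the turntable; the centre, at the turntable's top face, of a round cork pad 64 mm across. The four pads lie 66 mm from the hub, 90 degrees apart; each carries one of the four things (pad 0).
- pad1 (a point): turns with the turntable; the centre, at the turntable's top face, of a round cork pad 64 mm across. The four pads lie 66 mm from the hub, 90 degrees apart; each carries one of the four things (pad 1).
- pad2 (a point): turns with the turntable; the centre, at the turntable's top face, of a round cork pad 64 mm across. The four pads lie 66 mm from the hub, 90 degrees apart; each carries one of the four things (pad 2).
- pad3 (a point): turns with the turntable; the centre, at the turntable's top face, of a round cork pad 64 mm across. The four pads lie 66 mm from the hub, 90 degrees apart; each carries one of the four things (pad 3).
- remote: Bystander: black remote control 170 x 45 x 18 mm on the left, nearer the robot; origin under its centre.
- book: Bystander: closed book 200 x 135 x 26 mm, on the left; origin under its centre.
- glasses_case: Bystander: dark spectacles case 160 x 60 x 35 mm, on the right; origin under its centre.
- shell_dish: Bystander: dish of sea shells, 144 mm across, 30 mm high, on the right; origin under its centre.
- water: Bystander: glass water bottle 64 mm across, 170 mm high, on the far right; origin under its centre.
There are look-alikes about, which are no part of the job. Leave any blue look-alike of the part that bears jar_center alone.

How it is judged (in metres and radians):
At the end, for the whole second after the job is handed in: The jar's centre is on the tongue's side of the axis and within 10 mm (about 9 degrees of turn) of the tongue's middle line; the turntable is at rest; jar, cup, card box and candle tin all stand upright on their pads (within 20 mm of the pad's centre) (x of jar_center in the frame of base below -0.03 m and y of jar_center in the frame of base between -0.01 and 0.01 m and velocity of joint carousel between -0.05 and 0.05 rad/s and (horizontal distance between jar_center and pad0 below 0.02 m or horizontal distance between jar_center and pad1 below 0.02 m or horizontal distance between jar_center and pad2 below 0.02 m or horizontal distance between jar_center and pad3 below 0.02 m) and z of jar_center in the frame of hub below 0.038 m and angle between each of jar_center, cup_center, cards_center, candle_center's own z axis and vertical below 0.25 rad and (horizontal distance between cup_center and pad0 below 0.02 m or horizontal distance between cup_center and pad1 below 0.02 m or horizontal distance between cup_center and pad2 below 0.02 m or horizontal distance between cup_center and pad3 below 0.02 m) and z of cup_center in the frame of hub below 0.031 m and (horizontal distance between cards_center and pad0 below 0.02 m or horizontal distance between cards_center and pad1 below 0.02 m or horizontal distance between cards_center and pad2 below 0.02 m or horizontal distance between cards_center and pad3 below 0.02 m) and z of cards_center in the frame of hub below 0.034 m and (horizontal distance between candle_center and pad0 below 0.02 m or horizontal distance between candle_center and pad1 below 0.02 m or horizontal distance between candle_center and pad2 below 0.02 m or horizontal distance between candle_center and pad3 below 0.02 m) and z of candle_center in the frame of hub below 0.021 m); the robot touches nothing.
It fails at once if a thing on the turntable is lifted, tipped or shifted off its cork pad (not ((horizontal distance between jar_center and pad0 below 0.02 m or horizontal distance between jar_center and pad1 below 0.02 m or horizontal distance between jar_center and pad2 below 0.02 m or horizontal distance between jar_center and pad3 below 0.02 m) and z of jar_center in the frame of hub below 0.038 m and angle between jar_center's own z axis and vertical below 0.25 rad) or not ((horizontal distance between cup_center and pad0 below 0.02 m or horizontal distance between cup_center and pad1 below 0.02 m or horizontal distance between cup_center and pad2 below 0.02 m or horizontal distance between cup_center and pad3 below 0.02 m) and z of cup_center in the frame of hub below 0.031 m and angle between cup_center's own z axis and vertical below 0.25 rad) or not ((horizontal distance between cards_center and pad0 below 0.02 m or horizontal distance between cards_center and pad1 below 0.02 m or horizontal distance between cards_center and pad2 below 0.02 m or horizontal distance between cards_center and pad3 below 0.02 m) and z of cards_center in the frame of hub below 0.034 m and angle between cards_center's own z axis and vertical below 0.25 rad) or not ((horizontal distance between candle_center and pad0 below 0.02 m or horizontal distance between candle_center and pad1 below 0.02 m or horizontal distance between candle_center and pad2 below 0.02 m or horizontal distance between candle_center and pad3 below 0.02 m) and z of candle_center in the frame of hub below 0.021 m and angle between candle_center's own z axis and vertical below 0.25 rad)).
It fails at once if the robot touches a thing that stands on the turntable (more than 0.5 N) (contact force between any of the fingers, the arm and jar above 0.5 N or contact force between any of the fingers, the arm and cup above 0.5 N or contact force between any of the fingers, the arm and cards above 0.5 N or contact force between any of the fingers, the arm and candle above 0.5 N).
It fails at once if a bystander on the table is moved more than 20 mm or tipped (distance of any of remote, book, glasses_case, shell_dish, water from where it was at the start of the episode above 0.02 m or angle between any of remote, book, glasses_case, shell_dish, water's own z axis and vertical above 0.25 rad).
It also fails if it takes over 61 s, if anything falls off the work surface, if the arm or the gripper's body presses on something with over 40 N, if the wrist force passes 120 N, or if a joint passes its speed limit or range.

## Robot

A 6-joint arm with a two-finger parallel gripper is mounted at the origin on the work surface. World frame = base frame: x ahead of the robot, y to its left, z up, the work surface at z = 0. Lengths are in mm, angles in rad, forces in N, time in s.
With the tool pointing down it reaches from about 300 to 875 mm from the base axis. Payload 6.4 kg.
Tool frame: the origin (TCP) lies midway between the tips of the shut fingers; the grasp point (between the pads) lies 19 mm behind it (bot.grasp_offset is the distance from the TCP to the grasp point, in mm); z points along the fingers, y is the line along which they close (so a half turn about z gives the same grasp; the last joint's range is limited). The gripper opens to 85 mm and grips with 20 to 120 N. Pads are 22 mm wide; open, the fingers measure 114 mm over their backs; the gripper's body (76 mm by 85 mm) begins 54 mm behind the grasp point. The pads swing forward as they close: fully open they stand 13 mm farther back than shut.
Start: joints at [1.126, 0.181, 1.607, -0, 1.354, -0.206], TCP at [135.996, 558.701, 231.288] pointing down, gripper open.
Joint ranges: [-2.99, 2.99], [-0.89, 2.07], [0.3, 2.58], [-1.14, 4.28], [0, 2.63], [-3.12, 3.12]. Speed limits (rad/s): [2.57, 2.57, 3.01, 3.14, 3.14, 3.14].

## Interface

Orientations are given as a 3x3 rotation matrix whose columns are the frame's x, y, z axes.
In Python, from workcell import status, cams, bot gives the robot as it stands.
- The arm moves only by the tool play_rows, never from a script. Its argument "motion" is text: rows parted by semicolons, each of 5 numbers parted by spaces: the shift along the tool's x, y, z each as a share of 3 cm, from -1 to 1, then the turn about the tool's z as a share of 0.15 rad, from -1 to 1, then the finger opening in mm, from 0 to 85.4. In form: dx dy dz yaw jaw; .... A call has 1 to 5 rows; each row shifts and turns the commanded pose from where the row before left it, along the tool's axes as they then stand; what a row does not reach is not made up. A row lasts 1/10 s, in which the tool goes at most 50 mm and 8.59 degrees, less where a joint would pass 70% of its speed; a pose out of reach is approached as far as the arm can. A call with a number of a shift or a turn outside -1 to 1 is refused whole. A call with a gripper value outside its range is refused whole. The fingers move at their own pace and stop on an object; "force" is the grip in N (left out, the last holds). Time passes only in rows, so rows that do not move let the fingers close. It gives the time, the measured TCP pose, the force, the opening and the grip force at its end, in the units of the state.
- status.sense(): the state, without advancing time (a new reading comes with each control period).
- cams.get_image(name): name is "scene" or "top"; returns the picture (400x640x3 uint8, red, green, blue); there is no depth.
- cams.get_calibration(name): a dict with "fx", "fy", "cx", "cy" (pixels), "distortion" ([k1, k2, p1, p2, k3] as OpenCV has them; the pictures are not rectified), "camera_from_world" (4x4, takes a point from world to camera coordinates). Camera axes: x right, y up, looking along -z (the intrinsics and any distortion apply to the point x, -y, -z); pixel columns grow to the right and rows downward; lengths in mm; the calibration is good to about 2 mm. A picture is of the moment at which its call begins. get_calibration takes no time and is no camera call.
- bot.finish_job(): hands the job in; it is judged then, once.
The state is a dict: "clock": time; "joint_pos": joint angles; "dq": joint speeds; "joint_efforts": joint torques, N m; "eef_pos": TCP position; "tool_rot": TCP orientation; "ft_force": force on the tool from outside, world axes, zero at the start; "moment": the same for the moment, N m; "finger_gap": finger opening in mm; "gripper_force": force on a finger pad.
Only numpy, scipy, OpenCV 4.12 (cv2) and the standard library are available. Lean on these libraries where they do the work, as an engineer would, in place of code of your own. Each camera call takes 0.05 s, during which the arm holds its last target. There are 200 camera calls.

## Working session

There is one attempt and no reset: what is moved stays moved. The work goes in short steps, Python scripts to look and compute and a tool call to move; the robot and the scene stay as the last step left them, time stands still between calls to the robot, and variables do not carry over. Pictures are saved under pics/ and viewed, at most 10 in all, crops included, and the job is handed in when it is done.

Besides the shell and the picture viewer there is one more tool, called by a JSON object that holds its "op" and its "data", one argument or row to a line. play_rows: Moves the arm, as the interface text tells. Shift numbers are shares of 3 cm and turn numbers shares of 0.15 rad, none past 1 either way. Its arguments: {"type":"object","properties":{"motion":{"type":"string"},"force":{"type":"number"}},"required":["motion"]}

```bash
mkdir -p pics; python3 - <<'E'
from workcell import status,cams,bot
import cv2,numpy as np
for n in("scene","top"):
    cv2.imwrite(f"pics/{n}0.png",cams.get_image(n)[:,:,::-1])
    c=cams.get_calibration(n);print(n,c["fx"],c["cx"],c["cy"],c["distortion"]);print(np.round(c["camera_from_world"],3))
s=status.sense();print(s["clock"],s["eef_pos"],np.round(s["tool_rot"],3))
E
```

```text
scene 445.386814649491 324.8430887502696 201.3658578149771 [-0.00078318  0.          0.          0.          0.        ]
[[ 8.480000e-01  5.300000e-01  1.200000e-02 -4.193410e+02]
 [-4.280000e-01  6.700000e-01  6.070000e-01  2.086320e+02]
 [ 3.140000e-01 -5.190000e-01  7.950000e-01 -1.596536e+03]
 [ 0.000000e+00  0.000000e+00  0.000000e+00  1.000000e+00]]
top 482.7387146382789 316.77723826976325 194.97872620696674 [-0.01197328  0.          0.          0.          0.        ]
[[ 1.000000e-02 -1.000000e+00  1.200000e-02 -5.461000e+01]
 [ 9.910000e-01  1.100000e-02  1.300000e-01 -5.195590e+02]
 [-1.300000e-01  1.100000e-02  9.910000e-01 -1.664245e+03]
 [ 0.000000e+00  0.000000e+00  0.000000e+00  1.000000e+00]]
0.1 [135.75843365 558.23770964 230.48437353] [[-0.972  0.237 -0.001]
 [ 0.237  0.972 -0.001]
 [ 0.    -0.002 -1.   ]]
```

View pics/scene0.png

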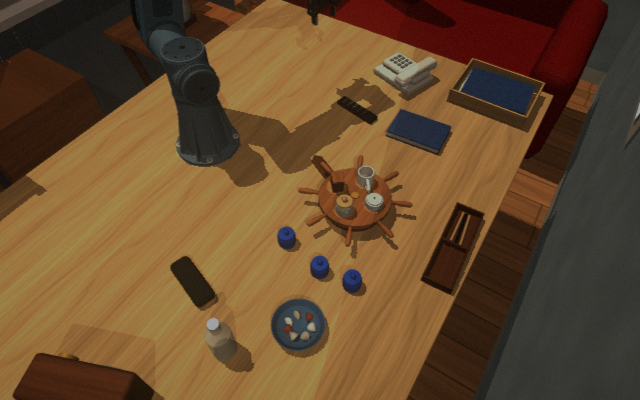

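View pics/top0.png

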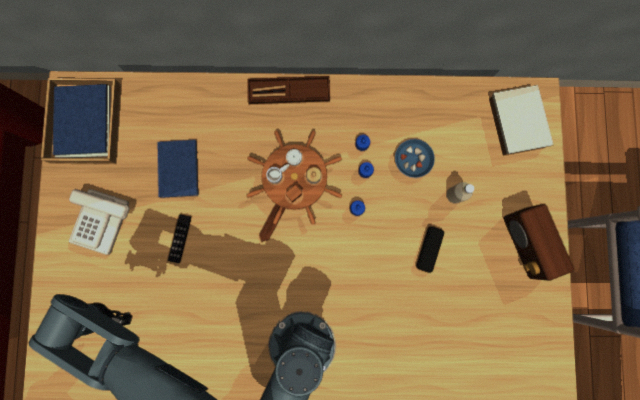

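The scene view shows the wheel at about (355,197), and the top view shows it at (294,176) with the tongue tip at (268,238). In the top view, the four things on it are at (314,175), (294,157), (275,174) and (294,194). The blue jars at (363,142), (366,170) and (357,208) are look-alikes off the turntable. I'll enlarge the wheel to confirm which one is the jar.

```bash
cat > h.py <<'E'
from workcell import status,cams,bot
import cv2,numpy as np
def ray(n,uv):
    c=cams.get_calibration(n);K=np.array([[c["fx"],0,c["cx"]],[0,c["fy"],c["cy"]],[0,0,1]])
    p=cv2.undistortPoints(np.array([[uv]],float),K,np.array(c["distortion"]))[0,0]
    T=np.array(c["camera_from_world"]);R=T[:3,:3];return -R.T@T[:3,3],R.T@np.array([p[0],-p[1],-1])
def onz(n,uv,z):
    o,d=ray(n,uv);return o+d*(z-o[2])/d[2]
def proj(n,P):
    c=cams.get_calibration(n);T=np.array(c["camera_from_world"]);q=T[:3,:3]@P+T[:3,3];q=q*[1,-1,-1]
    K=np.array([[c["fx"],0,c["cx"]],[0,c["fy"],c["cy"]],[0,0,1]])
    return cv2.projectPoints(q.reshape(1,1,3),np.zeros(3),np.zeros(3),K,np.array(c["distortion"]))[0][0,0]
E
python3 - <<'E'
import cv2,numpy as np
a=cv2.imread("pics/top0.png")[115:255,230:365];b=cv2.imread("pics/scene0.png")[140:250,290:420]
a=cv2.resize(a,(400,415),interpolation=cv2.INTER_CUBIC);b=cv2.resize(b,(390,415),interpolation=cv2.INTER_CUBIC)
cv2.imwrite("pics/crop.png",np.hstack([a,b]))
E
```

```text
(no output)
```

View pics/crop.png

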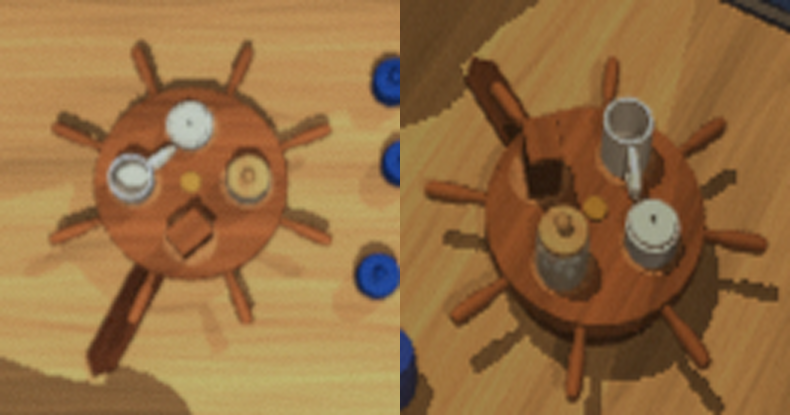

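The crop settles it: the jar is at top (314,175), clear glass with a wooden lid and ball knob. The others are the white candle tin (294,157), the cup with its handle (275,174) and the card box (294,194). The blue ones are look-alikes. Next I'll measure.

```bash
cat > m.py <<'E'
from h import *
def measure(img,jaruv=None):
    hsv=cv2.cvtColor(img,cv2.COLOR_RGB2HSV).astype(int)
    ys,xs=np.mgrid[0:400,0:640]
    near=np.hypot(xs-294.5,ys-176.5)
    # hub yellow spot
    m=(near<6)&(hsv[...,1]>120)&(hsv[...,0]>14)&(hsv[...,0]<32)&(hsv[...,2]>120)
    return hsv,near,m,xs,ys
E
python3 - <<'E'
from m import *
img=cv2.imread("pics/top0.png")[:,:,::-1].copy()
hsv,near,m,xs,ys=measure(img)
hp=(xs[m].mean(),ys[m].mean());print("hub px",hp,m.sum());hub=onz("top",hp,61);print("hub",hub)
# world coords of pixels at z=50 and z=10
def W(z):
    o,d0=ray("top",(0,0));P=np.array([onz("top",(x,y),z)[:2] for y,x in np.ndindex(400,640) if 100<y<260 and 220<x<370])
    idx=[(y,x) for y,x in np.ndindex(400,640) if 100<y<260 and 220<x<370];return P,np.array(idx)
P,idx=W(50);v=hsv[idx[:,0],idx[:,1]];rel=P-hub[:2];r=np.hypot(*rel.T);a=np.degrees(np.arctan2(rel[:,1],rel[:,0]))
red=(v[:,0]<12)&(v[:,1]>120)&(v[:,2]>60)
s=red&(r>135)&(r<178)
M=np.zeros((400,640),np.uint8);M[idx[s,0],idx[s,1]]=1
n,l,st,c=cv2.connectedComponentsWithStats(M)
for i in range(1,n):
    if st[i,4]>8:
        p=onz("top",c[i],50)[:2]-hub[:2];print("handle",st[i,4],np.round(c[i],1),np.hypot(*p).round(1),np.degrees(np.arctan2(p[1],p[0])).round(1))
P,idx=W(10);rel=P-hub[:2];r=np.hypot(*rel.T)
dark=(v[:,2]<110)&(v[:,0]<12)&(v[:,1]>100)&(r>165)&(r<265)&(rel[:,0]<0)
M=np.zeros((400,640),np.uint8);M[idx[dark,0],idx[dark,1]]=1
n,l,st,c=cv2.connectedComponentsWithStats(M)
for i in range(1,n):
    if st[i,4]>15:
        p=onz("top",c[i],10)[:2]-hub[:2];q=l[idx[:,0],idx[:,1]]==i
        print("tongue",st[i],np.round(c[i],1),np.hypot(*p).round(1),np.degrees(np.arctan2(p[1],p[0])).round(1),"rmax",r[q].max())
# lid knob from both views
print("jar top z=122:",onz("top",(230+248/2.963,115+176/2.963),121)-hub,"scene:",onz("scene",(290+(565-400)/3,140+220/3.77),121)-hub)
print("hub scene",onz("scene",(290+(596-400)/3,140+208/3.77),61))
E
```

```text
hub px (np.float64(293.9318181818182), np.float64(175.95454545454547)) 44
hub [582.43190468  31.16848754  61.        ]Traceback (most recent call last):
  File "<stdin>", line 9, in <module>
  File "<stdin>", line 7, in W
  File "h.py", line 8, in onz
    o,d=ray(n,uv);return o+d*(z-o[2])/d[2]
        ~~~^^^^^^
  File "h.py", line 4, in ray
    c=cams.get_calibration(n);K=np.array([[c["fx"],0,c["cx"]],[0,c["fy"],c["cy"]],[0,0,1]])
ValueError: time passes only in moves, steps and waits
```

```bash
sed -i 's/cams.get_calibration(n)/CAL[n]/' h.py; sed -i '2a CAL={n:cams.get_calibration(n) for n in("scene","top")}' h.py
cat > m.py <<'E'
from h import *
def run(img):
    hsv=cv2.cvtColor(img,cv2.COLOR_RGB2HSV).astype(int)
    ys,xs=np.mgrid[0:400,0:640]
    m=(np.hypot(xs-294.5,ys-176.5)<6)&(hsv[...,1]>120)&(hsv[...,0]>12)&(hsv[...,0]<32)&(hsv[...,2]>120)
    hub=onz("top",(xs[m].mean(),ys[m].mean()),61);print("hub",hub.round(1),m.sum())
    idx=np.array([(y,x) for y in range(100,260) for x in range(220,370)]);v=hsv[idx[:,0],idx[:,1]]
    def comps(z,cond,lab,mn):
        rel=np.array([onz("top",(x,y),z)[:2] for y,x in idx])-hub[:2];r=np.hypot(*rel.T);s=cond(rel,r)
        M=np.zeros((400,640),np.uint8);M[idx[s,0],idx[s,1]]=1
        n,l,st,c=cv2.connectedComponentsWithStats(M)
        for i in range(1,n):
            if st[i,4]>mn:
                p=onz("top",c[i],z)[:2]-hub[:2];q=l[idx[:,0],idx[:,1]]==i
                print(lab,st[i,4],c[i].round(1),"r",np.hypot(*p).round(1),"ang",np.degrees(np.arctan2(p[1],p[0])).round(1),"rmax",r[q].max().round())
    comps(50,lambda e,r:(v[:,0]<11)&(v[:,1]>120)&(v[:,2]>70)&(r>130)&(r<185),"handle",8)
    comps(10,lambda e,r:(v[:,2]<95)&(v[:,1]>90)&((v[:,0]<12)|(v[:,0]>170))&(r>185)&(r<270)&(e[:,0]<0),"tongue",15)
    return hub
E
python3 - <<'E'
from m import *
hub=run(cv2.imread("pics/top0.png")[:,:,::-1].copy())
print("jar",onz("top",(230+248/2.963,115+176/2.963),121)-hub,onz("scene",(290+(565-400)/3,140+220/3.77),121)-hub)
print("hub scene",onz("scene",(290+(596-400)/3,140+208/3.77),61))
E
```

```text
hub [583.1  30.9  61. ] 58
handle 37 [270.6 219.7] r 172.3 ang 152.8 rmax 185.0
tongue 136 [266.  230.9] r 213.4 ang 152.8 rmax 248.0
jar [ -4.81598693 -68.18161259  60.        ] [  1.14208013 -65.85419959  60.        ]
hub scene [583.79467717  34.69082121  61.        ]
```

```bash
python3 - <<'E'
from h import *
hub=np.array([583.2,31.5])
for t in [(143,45),(247,45),(325,127),(325,240),(246,318),(137,318),(53,238),(55,122)]:
    p=onz("top",(230+t[0]/2.963-.3,115+t[1]/2.963-.3),50)[:2];e=p-hub
    print(t,p.round(),np.hypot(*e).round(1),np.degrees(np.arctan2(e[1],e[0])).round(1))
hsv=cv2.cvtColor(cv2.imread("pics/top0.png"),cv2.COLOR_BGR2HSV)
for t in [(310,135),(315,230),(240,295),(239,310)]: print(hsv[115+int(t[1]/2.963),230+int(t[0]/2.963)])
for t in [(98,372),(90,360),(110,366)]:
    e=onz("top",(230+t[0]/2.963-.3,115+t[1]/2.963-.3),10)[:2]-hub;print("tongue",np.hypot(*e),np.degrees(np.arctan2(e[1],e[0])))
E
```

```text
(143, 45) [749.  91.] 176.3 19.7
(247, 45) [751. -34.] 179.8 -21.2
(325, 127) [ 652. -127.] 173.1 -66.6
(325, 240) [ 516. -128.] 172.8 -112.7
(246, 318) [424. -36.] 173.3 -157.1
(137, 318) [422.  91.] 171.7 159.7
(53, 238) [515. 192.] 174.1 113.0
(55, 122) [654. 193.] 176.6 66.3
[ 12 172 168]
[ 11 169 133]
[ 11 169 167]
[ 12 171 148]
tongue 247.48298932960105 154.21250919693165
tongue 239.51808581598996 150.6188763132492
tongue 235.0144012265263 156.53604830963354
```

Hub is at about (583,31.5), the jar's direction is about −90°, and the tongue's is about 153°. That means roughly 117° clockwise. I'll use one handle, the one at −157°. The shut fingers go in at (470,−82) and sweep along the near side at r≈160.

{"op": "play_rows", "data": {
  "motion": "-0.88 -1 0 0 0;-0.88 -1 0 0 0;-0.88 -1 0 0 0;-0.88 -1 0 0 0;-0.88 -1 0 0 0"
}}

```text
clock: 0.6
eef_pos: [228.9, 380.2, 230.9]
tool_rot: [[-0.972, 0.236, -0.0], [0.236, 0.972, -0.0], [0.0, -0.001, -1.0]]
ft_force: [0.5, 1.0, 0.4]
finger_gap: 12.3
gripper_force: 0.0
```

{"op": "play_rows", "data": {
  "motion": "-0.88 -1 0 0 0;-0.88 -1 0 0 0;-0.88 -1 0 0 0;-0.88 -1 0 0 0;-0.88 -1 0 0 0"
}}

```text
clock: 1.1
eef_pos: [321.7, 203.3, 231.2]
tool_rot: [[-0.972, 0.236, 0.0], [0.236, 0.972, 0.0], [-0.0, 0.0, -1.0]]
ft_force: [1.0, 0.6, -0.5]
finger_gap: -0.1
gripper_force: 0.0
```

{"op": "play_rows", "data": {
  "motion": "-0.88 -1 0 0 0;-0.88 -1 0 0 0;-0.88 -1 0 0 0;-0.88 -1 0 0 0;0 0 0 0 0"
}}

```text
clock: 1.6
eef_pos: [397.3, 59.6, 231.3]
tool_rot: [[-0.97, 0.242, 0.001], [0.242, 0.97, -0.001], [-0.001, -0.001, -1.0]]
ft_force: [0.5, 0.6, -0.6]
finger_gap: 0.3
gripper_force: 0.0
```

{"op": "play_rows", "data": {
  "motion": "-0.87 -1 0.7 0 0;-0.87 -1 0.7 0 0;-0.87 -1 0.7 0 0;-0.87 -1 0.7 0 0;0 0 0 0 0"
}}

```text
clock: 2.1
eef_pos: [468.3, -80.2, 144.0]
tool_rot: [[-0.971, 0.24, -0.005], [0.24, 0.971, 0.001], [0.005, 0.0, -1.0]]
ft_force: [-0.1, 1.0, 0.5]
finger_gap: 0.3
gripper_force: 0.0
```

{"op": "play_rows", "data": {
  "motion": "0 0 0.9 0 0;0 0 0.9 0 0;0 0 0.9 0 0;0 0 0.9 0 0;0 0 0 0 0"
}}

```text
clock: 2.6
eef_pos: [465.6, -75.6, 36.4]
tool_rot: [[-0.972, 0.236, -0.007], [0.236, 0.972, 0.003], [0.007, 0.002, -1.0]]
ft_force: [-0.7, 0.5, 0.5]
finger_gap: 0.1
gripper_force: 0.0
```

```bash
python3 - <<'E'
from h import *
im=[cams.get_image("top")[115:255,230:365],cams.get_image("scene")[130:260,290:420]]
cv2.imwrite("pics/c1.png",np.hstack([cv2.resize(i,(395,410),interpolation=2) for i in im])[:,:,::-1])
E
```

```text
(no output)
```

View pics/c1.png

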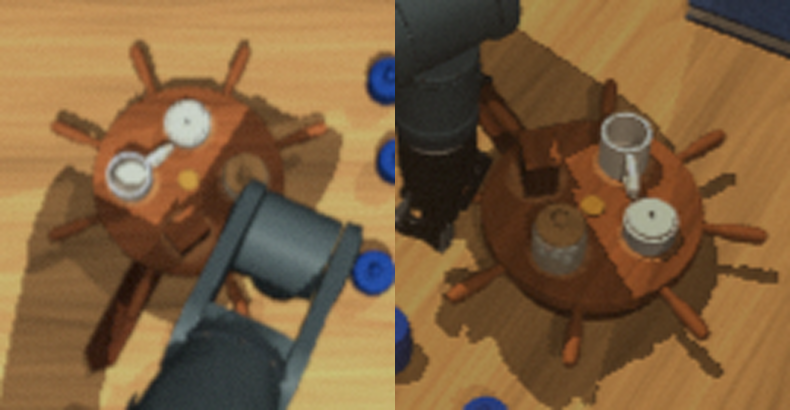

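Fingers are down at z=36, between two handles, with the turntable unmoved. Next I'll compute the arc rows in 5° steps at r=160.

```bash
cat > arc.py <<'E'
from h import *
import sys
s=status.sense();hub=np.array([583.2,31.5]);p=s["eef_pos"][:2];R=np.array(s["tool_rot"])[:2,:2]
e=p-hub;th=np.degrees(np.arctan2(e[1],e[0]));print("now r",np.hypot(*e).round(1),"th",th.round(1))
q=p
for a in np.linspace(th,float(sys.argv[1]),int(sys.argv[2])+1)[1:]:
    n=hub+160*np.array([np.cos(np.radians(a)),np.sin(np.radians(a))]);d=R.T@(n-q)/30;q=n;print(a.round(0),d.round(2))
E
python3 arc.py -243 21
```

```text
now r 157.9 th -136.6
-142.0 [0.42 0.22]
-147.0 [0.36 0.31]
-152.0 [0.33 0.34]
-157.0 [0.3  0.36]
-162.0 [0.27 0.39]
-167.0 [0.23 0.41]
-172.0 [0.19 0.43]
-177.0 [0.15 0.45]
-182.0 [0.11 0.46]
-187.0 [0.07 0.47]
-192.0 [0.03 0.47]
-197.0 [-0.01  0.47]
-202.0 [-0.05  0.47]
-208.0 [-0.09  0.46]
-213.0 [-0.13  0.45]
-218.0 [-0.17  0.44]
-223.0 [-0.21  0.42]
-228.0 [-0.25  0.4 ]
-233.0 [-0.28  0.38]
-238.0 [-0.31  0.35]
-243.0 [-0.34  0.32]
```

{"op": "play_rows", "data": {
  "motion": "0.42 0.22 0 0 0;0.36 0.31 0 0 0;0.33 0.34 0 0 0;0.3 0.36 0 0 0;0.27 0.39 0 0 0"
}}

```text
clock: 3.2
eef_pos: [431.1, -17.9, 39.8]
tool_rot: [[-0.972, 0.236, 0.001], [0.236, 0.972, -0.0], [-0.001, -0.0, -1.0]]
ft_force: [2.0, -1.0, -0.1]
finger_gap: -0.0
gripper_force: 0.6
```

{"op": "play_rows", "data": {
  "motion": "0.23 0.41 0 0 0;0.19 0.43 0 0 0;0.15 0.45 0 0 0;0.11 0.46 0 0 0;0.07 0.47 0 0 0"
}}

```text
clock: 3.7
eef_pos: [424.7, 52.3, 39.2]
tool_rot: [[-0.972, 0.236, -0.0], [0.236, 0.972, -0.0], [0.0, -0.0, -1.0]]
ft_force: [0.0, -1.8, 0.9]
finger_gap: 0.2
gripper_force: 0.6
```

```bash
python3 arc.py -243 11; python3 - <<'E'
from h import *
im=[cams.get_image("top")[115:255,230:365],cams.get_image("scene")[130:260,290:420]]
cv2.imwrite("pics/c2.png",np.hstack([cv2.resize(i,(395,410),interpolation=2) for i in im])[:,:,::-1])
E
```

```text
now r 159.8 th 172.5
135.0 [-0.75  3.37]
97.0 [-2.66  2.2 ]
59.0 [-3.45  0.1 ]
21.0 [-2.79 -2.03]
-16.0 [-0.96 -3.32]
-54.0 [ 1.27 -3.21]
-92.0 [ 2.97 -1.76]
-130.0 [3.43 0.43]
-167.0 [2.45 2.44]
-205.0 [0.44 3.42]
-243.0 [-1.75  2.98]
```

View pics/c2.png

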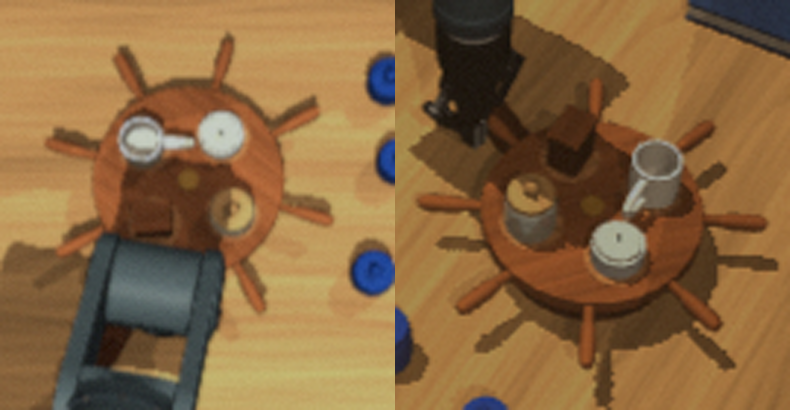

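The wheel has turned about 35° clockwise and everything is still on its pad. I'll continue with the table as planned.

{"op": "play_rows", "data": {
  "motion": "0.03 0.47 0 0 0;-0.01 0.47 0 0 0;-0.05 0.47 0 0 0;-0.09 0.46 0 0 0;-0.13 0.45 0 0 0"
}}

```text
clock: 4.3
eef_pos: [449.0, 117.5, 39.1]
tool_rot: [[-0.972, 0.236, -0.001], [0.236, 0.972, -0.0], [0.001, -0.0, -1.0]]
ft_force: [-0.9, -1.5, 0.3]
finger_gap: -0.0
gripper_force: 0.6
```

{"op": "play_rows", "data": {
  "motion": "-0.17 0.44 0 0 0;-0.21 0.42 0 0 0;-0.25 0.4 0 0 0;-0.28 0.38 0 0 0;-0.31 0.35 0 0 0"
}}

```text
clock: 4.8
eef_pos: [499.2, 167.2, 39.0]
tool_rot: [[-0.972, 0.236, -0.001], [0.236, 0.972, -0.0], [0.001, -0.0, -1.0]]
ft_force: [-0.6, -1.2, -0.2]
finger_gap: -0.1
gripper_force: 0.6
```

```bash
python3 arc.py 95 5; python3 - <<'E'
from h import *
im=[cams.get_image("top")[115:255,230:365],cams.get_image("scene")[130:260,290:420]]
cv2.imwrite("pics/c3.png",np.hstack([cv2.resize(i,(395,410),interpolation=2) for i in im])[:,:,::-1])
E
```

```text
now r 159.6 th 121.8
116.0 [-0.36  0.35]
111.0 [-0.4  0.3]
106.0 [-0.42  0.26]
100.0 [-0.45  0.22]
95.0 [-0.46  0.18]
```

View pics/c3.png

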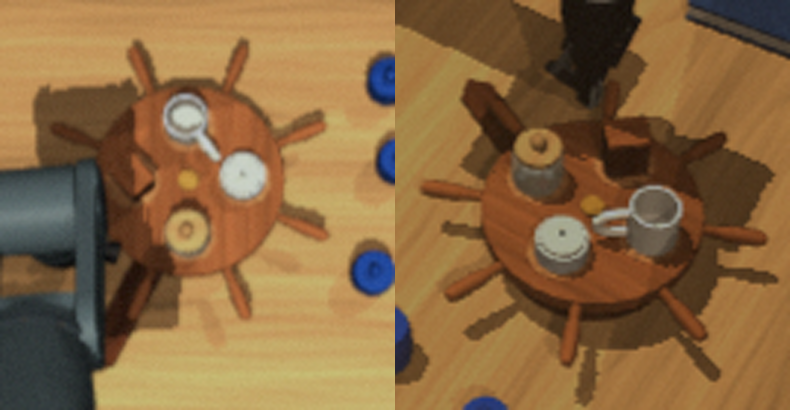

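The jar is now at top about (294,194), pointing at roughly 180°, so about 27° remain. I'll push to 101° and then measure.

{"op": "play_rows", "data": {
  "motion": "-0.36 0.35 0 0 0;-0.4 0.3 0 0 0;-0.42 0.26 0 0 0;-0.42 0.2 0 0 0;0 0 0 0 0"
}}

```text
clock: 5.4
eef_pos: [554.4, 187.4, 39.3]
tool_rot: [[-0.972, 0.237, 0.001], [0.237, 0.972, 0.0], [-0.001, 0.0, -1.0]]
ft_force: [1.0, -0.9, 0.1]
finger_gap: -0.2
gripper_force: 0.0
```

```bash
python3 arc.py 95 1; python3 - <<'E'
from h import *
t=cams.get_image("top");s=cams.get_image("scene")
cv2.imwrite("pics/t3.png",t[:,:,::-1]);cv2.imwrite("pics/s3.png",s[:,:,::-1])
im=[t[150:250,250:320],s[140:240,300:370]]
cv2.imwrite("pics/c4.png",np.hstack([cv2.resize(i,(392,560),interpolation=2) for i in im])[:,:,::-1])
E
```

```text
now r 158.6 th 100.5
95.0 [-0.45  0.23]
```

View pics/c4.png

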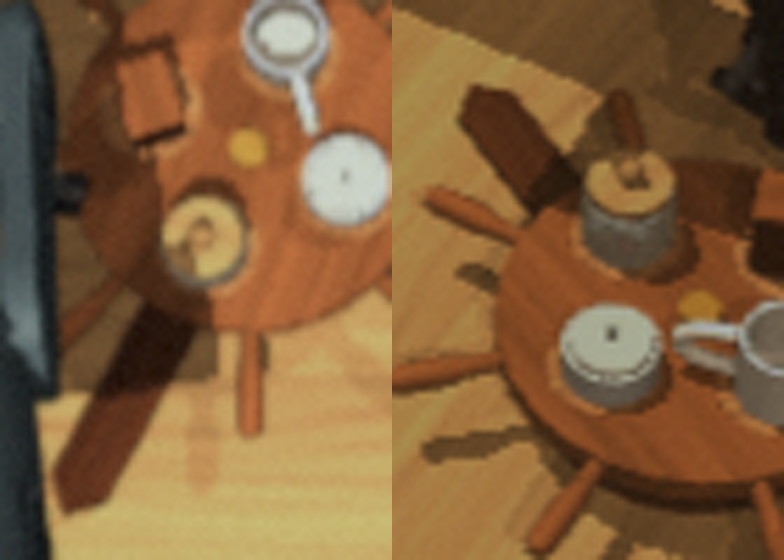

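The jar lid is at top (286.4,192.1), the hub at (294.5,176.2), the tongue tip at (262.5,241.4), and the near handle's end at (294.8,227). Now the angles.

```bash
python3 - <<'E'
from h import *
f=lambda a,b:(250+a/5.6-.4,150+b/5.6-.4)
g=lambda a,b:(300+(a-392)/5.6-.4,140+b/5.6-.4)
T=lambda c,z:onz("top",f(*c),z)[:2]
S=lambda c,z:onz("scene",g(*c),z)[:2]
for n,F,hp,lid,kn,cor in(("top",T,(249,147),(204,236),(203,233),[(53,470),(68,512),(108,500)]),("scene",S,(700,306),(630,183),(629,165),[(460,116),(476,86),(516,95)])):
    hub=F(hp,61);print(n,hub.round(1))
    A=lambda p:(np.hypot(*(p-hub)).round(1),np.degrees(np.arctan2(*(p-hub)[::-1])).round(1))
    print("lid z110",A(F(lid,110)),"knob119",A(F(kn,119)))
    c=[F(q,10) for q in cor];print("tip",A(c[1]),"cornermid",A((c[0]+c[2])/2))
hub=T((249,147),61);p=T((250,400),50)-hub;print("handle",np.hypot(*p),np.degrees(np.arctan2(p[1],p[0])))
for z in(58,50):
  pass
p=T((249,425),50)-hub;print("handle tip",np.hypot(*p),np.degrees(np.arctan2(p[1],p[0])))
E
```

```text
top [582.8  30.7]
lid z110 (np.float64(67.4), np.float64(158.8)) knob119 (np.float64(66.9), np.float64(158.6))
tip (np.float64(251.5), np.float64(153.6)) cornermid (np.float64(233.0), np.float64(153.3))
scene [580.   36.7]
lid z110 (np.float64(61.9), np.float64(162.2)) knob119 (np.float64(66.4), np.float64(159.8))
tip (np.float64(248.9), np.float64(152.9)) cornermid (np.float64(230.9), np.float64(153.3))
handle 156.54535336636326 -179.01534601625698
handle tip 171.99007911554094 -179.22906490292192
```

Sizes check out: jar radius 67 mm, tongue tip 251 mm. About 5.3° more is needed.

{"op": "play_rows", "data": {
  "motion": "-0.22 0.11 0 0 0;-0.22 0.11 0 0 0;0 0 0 0 0;0.4 0 0 0 0;0.5 0.2 0 0 0"
}}

```text
clock: 6.0
eef_pos: [541.8, 202.6, 39.1]
tool_rot: [[-0.971, 0.238, -0.0], [0.238, 0.971, -0.0], [0.0, -0.0, -1.0]]
ft_force: [0.3, -0.2, -0.2]
finger_gap: -0.2
gripper_force: 0.0
```

{"op": "play_rows", "data": {
  "motion": "0.4 1 -0.3 0 0;0.4 1 -1 0 0;0 1 -1 0 0;0 1 -1 0 0;0 1 -1 0 0"
}}

```text
clock: 6.5
eef_pos: [553.0, 356.1, 169.4]
tool_rot: [[-0.972, 0.236, -0.001], [0.236, 0.972, -0.0], [0.001, -0.0, -1.0]]
ft_force: [0.4, 0.1, -0.7]
finger_gap: 0.2
gripper_force: 0.0
```

{"op": "play_rows", "data": {
  "motion": "0 1 -1 0 0;0 1 -1 0 0;1 1 0 0 0;1 1 0 0 0;0 0 0 0 0"
}}

```text
clock: 7.0
eef_pos: [519.6, 490.0, 228.1]
tool_rot: [[-0.973, 0.23, -0.002], [0.23, 0.973, 0.002], [0.002, 0.001, -1.0]]
ft_force: [-0.5, -0.2, 0.0]
finger_gap: -0.1
gripper_force: 0.0
```

```bash
python3 - <<'E'
from h import *
t=cams.get_image("top");s=cams.get_image("scene")
im=[t[150:250,250:320],s[140:240,300:370]]
cv2.imwrite("pics/c5.png",np.hstack([cv2.resize(i,(392,560),interpolation=2) for i in im])[:,:,::-1])
E
```

```text
(no output)
```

View pics/c5.png

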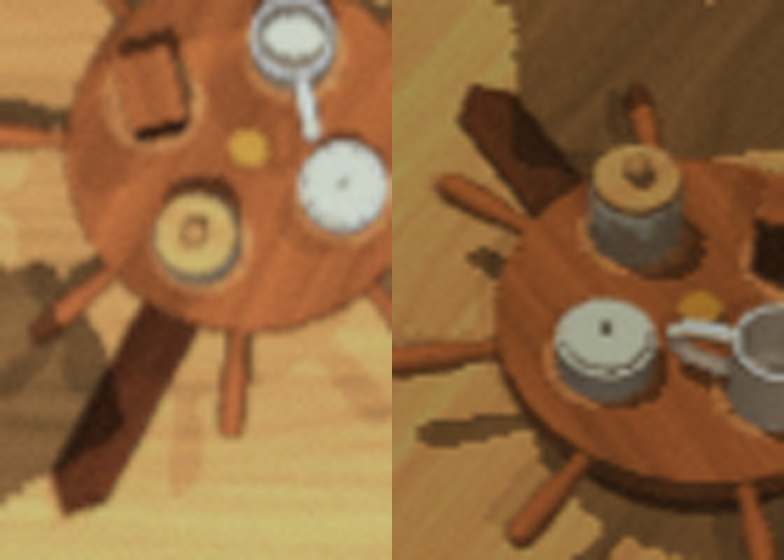

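The jar lid is at top (285,191.3) and the hub at (294.5,176.2). The hand is well away and nothing has been upset.

```bash
python3 - <<'E'
from h import *
T=lambda c,z:onz("top",(250+c[0]/5.6-.4,150+c[1]/5.6-.4),z)[:2]
hub=T((249,147),61)
for n,c,z in(("lid",(198,231),110),("knob",(196,231),119),("tip",(68,512),10),("h1",(231,428),50),("h2",(42,330),50)):
    p=T(c,z)-hub;print(n,np.hypot(*p).round(1),np.degrees(np.arctan2(p[1],p[0])).round(1))
E
```

```text
lid 66.0 155.0
knob 67.5 154.9
tip 251.5 153.6
h1 174.2 177.1
h2 170.8 132.1
```

The jar is at 155° against the tongue's 153.5°, about 2 mm off with 10 mm allowed.

```bash
python3 -c "
from workcell import bot
print(bot.finish_job())"
```

```text
the job is handed in; nothing more can be done
None
```

I turned the turntable about 115° clockwise and handed the job in; by my last measurement the jar stood about 2 mm off the tongue's middle line (10 mm allowed), everything looked still on its pad, and the hand was clear; no verdict came back.

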